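# Cover the film clips and put out the lamp

### The arm

A 6-joint arm with a two-finger parallel gripper is mounted at the origin on the work surface. World frame = base frame: x ahead of the robot, y to its left, z up, the work surface at z = 0. Lengths are in m, angles in degrees, forces in N, time in s.
With the tool pointing down it reaches from about 0.4 to 0.825 m from the base axis. Payload 7 kg.
Tool frame: the origin (TCP) lies midway between the tips of the shut fingers; the grasp point (between the pads) lies r.tcp_to_grasp behind it (r.tcp_to_grasp is the distance from the TCP to the grasp point, in m); x points along the fingers, y is the direction in which the jaws open and shut, and the axes are right-handed (so a half turn about x gives the same grasp; the last joint's range is limited). The gripper opens to 88 mm and grips with 3 to 60 N. Pads are 19 mm wide; open, the fingers measure 130 mm over their backs; the gripper's body (78 mm by 193 mm) begins 47 mm behind the grasp point.
Start: joints at [-60.441, 20.546, 0.682, 0, -70.136, -16.507], TCP at [0.152, -0.658, 0.227] pointing down, gripper open.
Joint ranges: [-176.03, 176.03], [-82.01, 121.73], [-58.28, 71.71], [-173.87, 95.51], [-174.79, -0.11], [-173.66, 173.66]. Speed limits (degrees/s): [136.94, 136.94, 172.46, 180, 180, 180].

### API

Orientations are given as [roll, pitch, yaw] about the fixed x, y, z axes, in that order (R = Rz(yaw) Ry(pitch) Rx(roll)).
In Python, from plant import r gives the robot as it stands.
- The arm moves only by the tool carry_out, never from a script. Its argument "moves" is a list of rows, each a list of 7 numbers: the shift along the world's x, y, z in mm, then the turn, a rotation vector about the world's x, y, z in rad, then the opening in per cent of the stroke, from 0 (shut) to 100 (fully open). In form: [[x, y, z, wx, wy, wz, claw], ...]. A call has 1 to 5 rows; each row is the pose to reach, as a shift and turn from the pose commanded when the call began; what a row does not reach only later rows make up. A row lasts 1/10 s, in which the tool goes at most 50 mm and 8.59 degrees, less where a joint would pass 70% of its speed; a pose out of reach is approached as far as the arm can. A call with a gripper value outside its range is refused whole. The fingers move at their own pace and stop on an object; "squeeze" is the grip in N (left out, the last holds). Time passes only in rows, so rows that repeat a pose let the fingers close. It gives the time, the measured TCP pose, the force and the opening at its end, in the units of the state.
- r.get_state(): the state, without advancing time (a new reading comes with each control period).
- r.capture(name): name is "scene" or "top" or "wrist"; returns the picture (420x560x3 uint8, blue, green, red); there is no depth.
- r.camera_params(name): a dict with "K" (3x3 intrinsics, pixels), "rvec" (rotation vector, rad) and "tvec" (3), from world to camera coordinates, as OpenCV has them. Camera axes: x right, y down, z forward; pixel columns grow to the right and rows downward; lengths in m; the calibration is good to about 2 mm. A picture is of the moment at which its call begins: read the wrist's pose just before it. camera_params takes no time and is no camera call; for the wrist camera it gives the pose at the moment of the call.
- r.close_job(): hands the job in, once; it reports no verdict.
The state is a dict: "time_s": time; "joints": joint angles; "qd": joint speeds; "joint_torque": joint torques, N m; "tcp_pos": TCP position; "eef_rot": TCP orientation; "contact_force": force on the tool from outside, world axes, zero at the start; "moment": the same for the moment, N m; "gripper_width": finger opening in m.
Only numpy, scipy, OpenCV 4.12 (cv2) and the standard library are available. Lean on these libraries where they do the work, as an engineer would, in place of code of your own. Each camera call takes 0.05 s, during which the arm holds its last target. There are 200 camera calls.

### The job

Close up the film corner: push the tray's open glass cover down, gently, until it lies fully shut, and then flip the metal toggle switch on the lamp's base over to its other side, away from you, so that the lamp is off. Only push with the fingertips: do not lift the tray or shove it out of place, and leave the other things alone.

Things in the scene. Friction and masses are not known exactly. Their poses are not given: they have to be found in the camera images.
- lamp: desk lamp screwed down to the shelf. Black base plate 200 (x) x 160 (y) x 30 mm; origin: centre of the base's underside, z up. The toggle switch stands on the base's top at x -50, y +30 mm (near left as the robot sees it). The stem rises from x +70, y -50 mm, and leans towards the base's -y to the shade, which hangs 255 to 370 mm up around x +100, y -200 mm
- switch (a joint): the lamp's toggle lever, rad: 0 upright, negative leaning to the lamp's -x (about -0.4 rad, ON, towards the robot), positive leaning to +x (about +0.4 rad, OFF, away from the robot). An over-centre spring pushes it from the middle to whichever stop it is nearer; about 2 N at the tip flips it
- switch_pivot (a point): pivot of the toggle lever, fixed in the lamp base, 36 mm above the shelf, axes as the lamp's; the lever swings in the x-z plane. A bushing 18 mm wide around it reaches 2 mm above it
- switch_tip (a point): tip of the lever, a steel bat 45 mm long from the pivot, 7 mm thick at the pivot, widening to 12 mm near the tip
- tray: white ceramic tray standing loose on the shelf, with glass cover about 1.2 kg, 130 (x) x 170 (y) x 32 mm tall; origin: centre of its underside, z up. Three steel film clips lie inside
- cover (a joint): angle of the tray's glass cover, rad: 0 shut flat on the rim, growing as it opens (its free edge rises and swings to the tray's +x). The hinge is stiff, so it stays where it is left; 1 to 3 N on the outer half pushes it down; more than 60 N would break the glass
- cover_hinge (a point): middle of the cover's hinge line (along the tray's y), on the tray's +x rim, 32.5 mm above the shelf, fixed in the tray, axes as the tray's. The shut cover reaches from here 130 mm to the tray's -x, its underside at this height, 6 mm thick, 170 mm wide
- cover_edge (a point): middle of the cover's free edge, on its upper face, 130 mm from the hinge: a 12 mm steel strip along the edge of the glass. Axes turn with the cover
- tank: yellow plastic developing tank, round, 100 mm wide, 128 mm tall; stands loose, a bystander; origin: centre of the underside
- canister_a: clear film canister with grey cap, 35 mm wide, 52 mm tall; stands loose, a bystander; origin: centre of the underside
- canister_b: second clear film canister, same as the other; stands loose, a bystander; origin: centre of the underside
- probe: steel dial thermometer probe lying down, 160 mm long, dial 40 mm; loose, a bystander; origin on the shelf under the dial end, the stem runs to its -x
- ring: dark hard silicone ring lying flat, 52 mm wide, 10 mm tall; stands loose, a bystander; origin: centre of the underside
- beaker: open glass beaker, 72 mm wide, 100 mm tall; stands loose, a bystander; origin: centre of the underside
There are look-alikes about, which are no part of the job. Leave any brown or green look-alike of the tray alone.

How it is judged (in metres and radians):
On the way, in this order (a step that is already met when the one before it is completed fails the run):
1. the cover is fully shut while the switch is still on (value of joint cover below 0.04 rad and value of joint switch below -0.2 rad), for 0.2 s.
2. the switch has snapped over to off (value of joint switch above 0.3 rad), for 0.2 s.
At the end, for the whole second after the job is handed in: The glass cover is shut (under 0.04 rad), the switch leans to off (over +0.3 rad), and the tray stands on the shelf within 25 mm of where it was, at rest (value of joint cover below 0.04 rad and value of joint switch above 0.3 rad and linear speed of tray below 0.02 m/s and height (world z) of tray below 0.006 m and distance of tray from where it was at the start of the episode below 0.025 m); the robot touches nothing.
It fails at once if the tray was lifted, tipped or shoved more than 25 mm (height (world z) of tray above 0.006 m or angle between tray's own z axis and vertical above 0.1 rad or distance of tray from where it was at the start of the episode above 0.025 m).
It fails at once if the glass cover was pressed harder than 60 N (contact force between any of the fingers, the arm and cover above 60 N).
It fails at once if another thing was moved more than 20 mm or tipped (distance of any of tank, canister_a, canister_b, probe, ring, beaker from where it was at the start of the episode above 0.02 m or angle between any of tank, canister_a, canister_b, probe, ring, beaker's own z axis and vertical above 0.4 rad).
It also fails if it takes over 45 s, if anything falls off the work surface, if the arm or the gripper's body presses on something with over 40 N, if the wrist force passes 120 N, or if a joint passes its speed limit or range.

## Working session

There is one attempt and no reset: what is moved stays moved. The work goes in short steps, Python scripts to look and compute and a tool call to move; the robot and the scene stay as the last step left them, time stands still between calls to the robot, and variables do not carry over. Pictures are saved under pics/ and viewed, about 8 in all and at most 12, crops included, and the job is handed in when it is done.

Besides the shell and the picture viewer there is one more tool, called after "Call:" as name(argument=value, ...) on one line, values as JSON. carry_out: Moves the arm, as the interface text tells. Its arguments: {"type":"object","properties":{"moves":{"type":"array"},"squeeze":{"type":"number"}},"required":["moves"]}

```bash
mkdir -p pics; cat > h.py <<'E'
import numpy as np, cv2
from plant import r
def P(n):
    c=r.camera_params(n); R=cv2.Rodrigues(np.array(c["rvec"],float))[0]
    return np.array(c["K"],float),R,np.array(c["tvec"],float).ravel()
def ray(n,uv):
    K,R,t=P(n); o=-R.T@t; d=R.T@np.linalg.solve(K,[uv[0],uv[1],1]); return o,d
def onz(n,uv,z):
    o,d=ray(n,uv); return o+d*(z-o[2])/d[2]
def proj(n,p):
    K,R,t=P(n); q=K@(R@np.asarray(p,float)+t); return q[:2]/q[2]
def tri(a,ua,b,ub):
    A=0;B=0;L=[]
    for n,u in((a,ua),(b,ub)):
        o,d=ray(n,u); d=d/np.linalg.norm(d); M=np.eye(3)-np.outer(d,d); A=A+M; B=B+M@o; L.append((M,o))
    x=np.linalg.solve(A,B); return x,[np.linalg.norm(M@(x-o)) for M,o in L]
E
python3 - <<'E'
from h import *
for n in("scene","top"):
    cv2.imwrite(f"pics/{n}0.png",r.capture(n)); K,R,t=P(n); print(n,-R.T@t,R[2])
print(r.get_state())
E
```

```text
scene [ 1.13541302 -0.31900501  0.67133977] [-0.60000393  0.46464179 -0.65123213]
top [0.31786552 0.1113298  1.4605245 ] [ 0.1698779  -0.00359854 -0.98545855]
{'time_s': 0.1, 'joints': array([-6.04422111e+01,  2.05868597e+01,  6.39835310e-01, -1.73278966e-02,
       -7.01358545e+01, -1.65076826e+01]), 'qd': array([ 0.03650189, -0.04461589,  0.08463604,  0.09852753,  0.03603673,
       -0.10155826]), 'joint_torque': array([-1.80111580e-03, -5.84161270e+01,  2.93752635e+01,  7.01556846e+00,
        1.02214603e-02, -5.90056379e-05]), 'tcp_pos': array([ 0.15230216, -0.65715192,  0.22572915]), 'eef_rot': array([ 95.38902941,  89.91553488, 108.43323611]), 'contact_force': array([-0.00241133, -0.42912639, -0.53536185]), 'moment': array([-0.01152164, -0.00772569,  0.0037269 ]), 'gripper_width': 0.08732661364788447}
```

View pics/scene0.png

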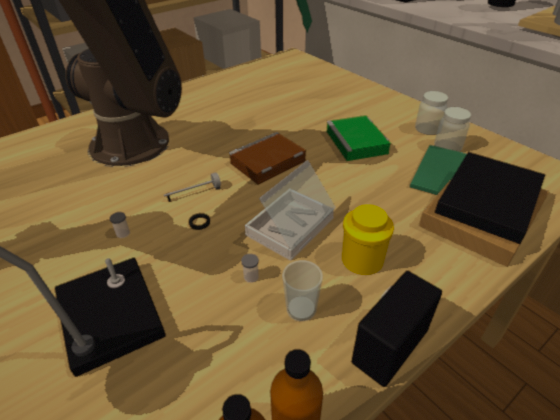

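View pics/top0.png

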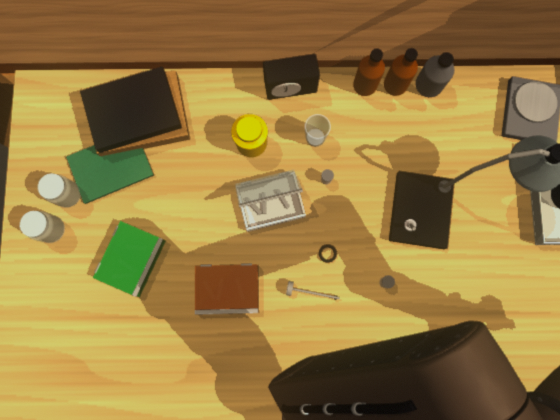

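The scene view shows a white open tray at (290,220), a brown look-alike at (268,157), a green one at (357,137), and the lamp base at (108,310) with its switch at (113,272). In the top view these are at (270,201), (227,289), (130,259) and (422,210), with the switch at (411,226). Only the white open tray with clips inside fits, so I'll confirm it in an enlarged crop.

```bash
python3 - <<'E'
from h import *
s=cv2.imread("pics/scene0.png");t=cv2.imread("pics/top0.png")
def crop(i,x,y,w,h,W,H):return cv2.resize(i[y:y+h,x:x+w],(W,H),interpolation=cv2.INTER_CUBIC)
a=crop(s,235,155,110,110,396,396);b=crop(t,225,160,100,80,396,317)[:300]
b=crop(t,225,160,99,75,396,300)   # x4
a=crop(s,237,160,99,75,396,300)
c=crop(s,45,240,132,100,396,300); d=crop(t,380,165,99,75,396,300)
cv2.imwrite("pics/crop.png",np.vstack([np.hstack([a,b]),np.hstack([c,d])]))
E
```

```text
(no output)
```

View pics/crop.png

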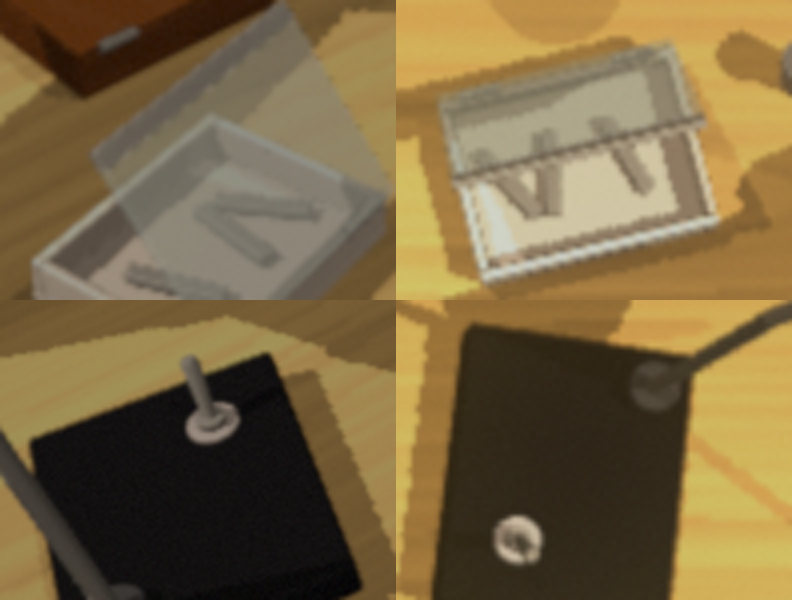

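The crops confirm it. The white ceramic tray has the clips and a glass cover standing open, with its free edge at top view (240,205) to (302,190). The toggle leans towards the robot, with its bushing at top view (410,225).

```bash
python3 - <<'E'
from h import *
np.set_printoptions(precision=4,suppress=True)
print("edge +y",tri("scene",(307.75,161.25),"top",(239.75,204.5)))
print("edge -y",tri("scene",(260.75,198.5),"top",(302.5,190)))
for u in((247.2,230),(305.5,215.5),(235.5,184.5),(294,171)): print("rim",onz("top",u,.032))
print("bush",onz("top",(410.5,225),.038),onz("scene",(45+212/3,240+122/3),.038))
t=cv2.imread("pics/top0.png")
m=(t.max(2)<62).astype(np.uint8); m[:, :375]=0; m[:,465:]=0; m[:160]=0; m[265:]=0
c=max(cv2.findContours(m,0,2)[0],key=cv2.contourArea); rc=cv2.boxPoints(cv2.minAreaRect(c)); print(rc)
for u in rc: print("base",onz("top",u,.03))
for n,u,z in(("tank",(250,130),.128),("can_b",(327,176),.05),("can_a",(387,281),.05),("ring",(328,253),.005),("beaker",(317,124),.1),("shade",(540,162),.3),("stem",(445,186),.03)): print(n,onz("top",u,z))
print("tip scene",[proj("scene",p) for p in ()])
E
```

```text
edge +y (array([0.5592, 0.2185, 0.1322]), [np.float64(0.00018198360701504046), np.float64(0.00018198360701513573)])
edge -y (array([0.5963, 0.0564, 0.1313]), [np.float64(0.0006896912136121662), np.float64(0.0006896912136121617)])
rim [0.506 0.206 0.032]
rim [0.5446 0.0447 0.032 ]
rim [0.6345 0.2388 0.032 ]
rim [0.6715 0.0746 0.032 ]
bush [ 0.514  -0.2432  0.038 ] [ 0.5248 -0.2466  0.038 ]
[[388.5078 240.9385]
 [397.2309 171.1539]
 [454.3385 178.2923]
 [445.6154 248.0769]]
base [ 0.4716 -0.1823  0.03  ]
base [ 0.6684 -0.2159  0.03  ]
base [ 0.646  -0.3753  0.03  ]
base [ 0.4502 -0.3382  0.03  ]
tank [0.7609 0.1923 0.128 ]
can_b [ 0.6518 -0.0161  0.05  ]
can_a [ 0.3619 -0.1693  0.05  ]
ring [ 0.4424 -0.0173  0.005 ]
beaker [0.7852 0.0119 0.1   ]
shade [ 0.6202 -0.4823  0.3   ]
stem [ 0.6242 -0.3476  0.03  ]
tip scene []
```

```bash
python3 - <<'E'
from h import *
from scipy.spatial.transform import Rotation as Ro
np.set_printoptions(precision=4,suppress=True)
s=r.get_state(); R=Ro.from_euler('xyz',s['eef_rot'],degrees=True).as_matrix(); print(R.T,r.tcp_to_grasp)
y=R[:,1]; a=np.degrees(np.arctan2(y[1],y[0])); print("jaw yaw",a,"wanted tray",103.2,"lamp y",80.3)
u=np.array([np.cos(np.radians(13.2)),np.sin(np.radians(13.2)),0]); z=np.array([0,0,1])
H=np.array([.653,.157,.0325])
for th in(1.0,.91,.8,.6,.4,.2,0):
    p=H+.112*(-np.cos(th)*u+np.sin(th)*z)+.006*(np.sin(th)*u+np.cos(th)*z)+.0095*u
    print(th,p*1000)
E
```

```text
[[-0.0005  0.0014 -1.    ]
 [-0.2257  0.9742  0.0015]
 [ 0.9742  0.2257 -0.0001]] 0.0188
jaw yaw 103.04420087367592 wanted tray 103.2 lamp y 80.3
1.0 [608.2494 146.5038 129.9866]
0.91 [599.9375 144.5543 124.6069]
0.8 [590.4699 142.3337 117.0241]
0.6 [575.5521 138.8347 100.692 ]
0.4 [564.0905 136.1465  81.6412]
0.2 [556.5422 134.376   60.6314]
0 [553.2082 133.594   38.5   ]
```

Call:
carry_out(moves=[[27,41,0,0,0,0,0],[54,82,0,0,0,0,0],[81,123,0,0,0,0,0],[108,164,0,0,0,0,0],[135,205,0,0,0,0,0]], squeeze=10)

```text
time_s: 0.6
tcp_pos: [0.2879, -0.4507, 0.2263]
eef_rot: [107.8, 90.0, 120.9]
contact_force: [1.1, 0.1, -0.2]
gripper_width: 0.0532
```

Call:
carry_out(moves=[[27,41,0,0,0,0,0],[54,82,0,0,0,0,0],[81,123,0,0,0,0,0],[108,164,0,0,0,0,0],[135,205,0,0,0,0,0]])

```text
time_s: 1.1
tcp_pos: [0.4229, -0.2456, 0.2266]
eef_rot: [6.1, 90.0, 19.1]
contact_force: [2.0, 0.0, 0.9]
gripper_width: 0.0134
```

Call:
carry_out(moves=[[20,42,0,0,0,0,0],[45,85,0,0,0,0,0],[70,127,0,0,0,0,0],[95,170,0,0,0,0,0],[120,212,0,0,0,0,0]])

```text
time_s: 1.6
tcp_pos: [0.5429, -0.0334, 0.2265]
eef_rot: [76.5, 90.0, 89.6]
contact_force: [1.0, -0.0, -0.1]
gripper_width: 0.0005
```

Call:
carry_out(moves=[[20,42,0,0,0,0,0],[40,85,0,0,0,0,0],[60,127,0,0,0,0,0],[73,180,-10,0,0,0,0],[73,183,-20,0,0,0,0]])

```text
time_s: 2.1
tcp_pos: [0.6165, 0.1519, 0.2054]
eef_rot: [50.8, 90.0, 64.1]
contact_force: [0.0, -0.5, -0.2]
gripper_width: 0.0005
```

Call:
carry_out(moves=[[0,-4,-25,0,0,0,0],[-2,-5,-45,0,0,0,0],[-4,-5,-60,0,0,0,0],[-6,-5,-68,0,0,0,0],[-8,-5,-74,0,0,0,0]])

```text
time_s: 2.6
tcp_pos: [0.607, 0.1421, 0.1319]
eef_rot: [-161.3, 89.9, -148.2]
contact_force: [0.5, 0.3, 0.5]
gripper_width: 0.0004
```

```bash
python3 - <<'E'
from h import *
i=r.capture("scene"); p=r.get_state()['tcp_pos']; print(p,proj("scene",p))
cv2.imwrite("pics/s1.png",cv2.resize(i[90:300,180:460],(800,600)))
E
```

```text
[0.6065427  0.14207919 0.13128928] [295.71626445 184.50713419]
```

View pics/s1.png

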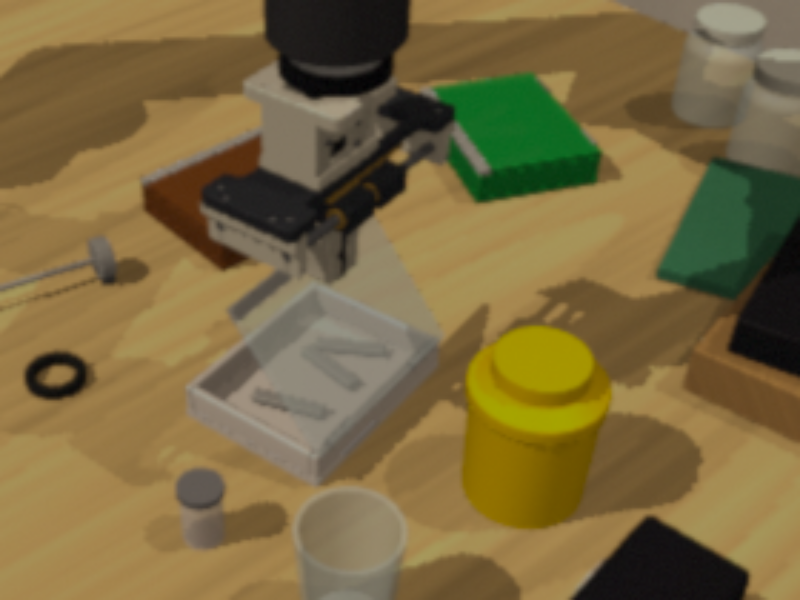

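The shut fingertips are just above the cover's upper face, near the steel strip (about (325,275) in the crop), and well clear of the tank. I'll follow the arc down.

Call:
carry_out(moves=[[-4,-1,-3,0,0,0,0],[-7,-1,-7,0,0,0,0],[-12,-2,-10,0,0,0,0],[-16,-3,-14,0,0,0,0],[-20,-4,-19,0,0,0,0]])

```text
time_s: 3.15
tcp_pos: [0.5874, 0.1385, 0.1139]
eef_rot: [11.8, 89.9, 24.9]
contact_force: [0.3, 1.2, 1.6]
gripper_width: 0.0005
```

Call:
carry_out(moves=[[-4,-1,-4,0,0,0,0],[-8,-2,-9,0,0,0,0],[-12,-3,-14,0,0,0,0],[-16,-4,-20,0,0,0,0],[-19,-5,-25,0,0,0,0]])

```text
time_s: 3.65
tcp_pos: [0.5679, 0.1334, 0.0879]
eef_rot: [173.2, 90.0, -173.8]
contact_force: [0.2, 0.9, 1.1]
gripper_width: 0.0006
```

Call:
carry_out(moves=[[-3,0,-6,0,0,0,0],[-6,-1,-12,0,0,0,0],[-8,-2,-18,0,0,0,0],[-10,-2,-24,0,0,0,0],[-12,-3,-30,0,0,0,0]])

```text
time_s: 4.15
tcp_pos: [0.5564, 0.1305, 0.058]
eef_rot: [3.4, 90.0, 16.5]
contact_force: [0.5, 0.1, 0.4]
gripper_width: 0.0006
```

Call:
carry_out(moves=[[-1,0,-4,0,0,0,0],[-2,0,-7,0,0,0,0],[-2,0,-10,0,0,0,0],[-3,0,-13,0,0,0,0],[-3,0,-15,0,0,0,0]])

```text
time_s: 4.65
tcp_pos: [0.5533, 0.1304, 0.0433]
eef_rot: [179.0, 90.0, -168.0]
contact_force: [-0.9, 0.0, 0.5]
gripper_width: 0.0004
```

Call:
carry_out(moves=[[0,0,-1,0,0,0,0],[0,0,-2,0,0,0,0],[0,0,-3,0,0,0,0],[0,0,-3,0,0,0,0]])

```text
time_s: 5.05
tcp_pos: [0.5534, 0.1305, 0.0405]
eef_rot: [152.6, 90.0, 165.6]
contact_force: [-0.3, 0.1, -0.4]
gripper_width: 0.0006
```

Call:
carry_out(moves=[[0,0,-1,0,0,0,0],[0,0,-2,0,0,0,0],[0,0,-2,0,0,0,0]])

```text
time_s: 5.35
tcp_pos: [0.5535, 0.1305, 0.0388]
eef_rot: [-3.0, 90.0, 10.1]
contact_force: [-1.7, 0.6, 3.1]
gripper_width: 0.0002
```

```bash
python3 - <<'E'
from h import *
i=r.capture("scene"); p=r.get_state(); print(p['tcp_pos'],p['contact_force'])
cv2.imwrite("pics/s2.png",cv2.resize(i[130:280,210:410],(800,600),interpolation=cv2.INTER_CUBIC))
E
```

```text
[0.55346979 0.13049338 0.03880254] [-1.79859543  0.45845895  3.18176728]
```

View pics/s2.png

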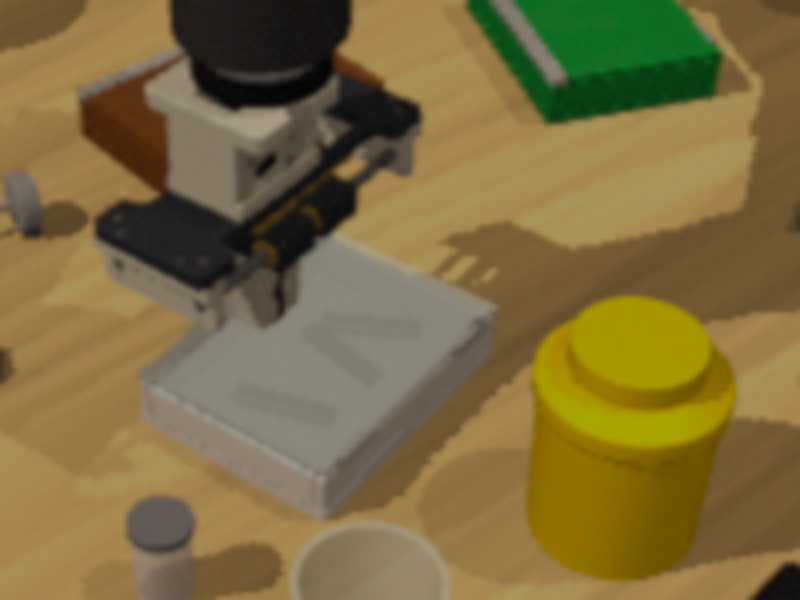

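The cover lies down with the fingers resting on it at z 38.8 mm. I'll press slightly further to be sure it is seated.

Call:
carry_out(moves=[[0,0,-1,0,0,0,0],[0,0,-2,0,0,0,0],[0,0,-2,0,0,0,0]])

```text
time_s: 5.7
tcp_pos: [0.5536, 0.1305, 0.0386]
eef_rot: [-11.8, 89.9, 1.3]
contact_force: [-8.4, 0.1, 21.5]
gripper_width: 0.0007
```

It's at a hard stop at z 38.6 mm with 21 N on it, so it is shut. I'll lift off and move to the switch, turning the jaws −0.396 rad to line up with the lamp.

Call:
carry_out(moves=[[0,0,5,0,0,0,0],[0,0,25,0,0,0,0],[0,0,60,0,0,0,0],[0,-10,100,0,0,0,0],[-5,-40,120,0,0,0,0]])

```text
time_s: 6.2
tcp_pos: [0.5505, 0.092, 0.1598]
eef_rot: [4.9, 89.7, 18.1]
contact_force: [0.2, -0.9, -0.3]
gripper_width: 0.0004
```

Call:
carry_out(moves=[[-12,-45,0,0,0,-0.1,0],[-24,-90,0,0,0,-0.2,0],[-36,-135,0,0,0,-0.3,0],[-48,-180,0,0,0,-0.396,0],[-60,-225,0,0,0,-0.396,0]])

```text
time_s: 6.7
tcp_pos: [0.4877, -0.1361, 0.1567]
eef_rot: [21.5, 90.0, 11.7]
contact_force: [2.7, -0.5, 0.4]
gripper_width: 0.0005
```

Call:
carry_out(moves=[[-10,-45,0,0,0,0,0],[-22,-90,-20,0,0,0,0],[-22,-98,-45,0,0,0,0],[-22,-98,-60,0,0,0,0],[-22,-98,-60,0,0,0,0]])

```text
time_s: 7.2
tcp_pos: [0.4645, -0.2329, 0.0943]
eef_rot: [178.1, 89.8, 168.4]
contact_force: [0.6, 0.7, -0.0]
gripper_width: 0.0003
```

```bash
python3 - <<'E'
from h import *
from scipy.spatial.transform import Rotation as Ro
s=r.get_state(); R=Ro.from_euler('xyz',s['eef_rot'],degrees=True).as_matrix(); print(s['tcp_pos'],R[:,1])
a=r.capture("scene");b=r.capture("top");w=r.capture("wrist")
A=cv2.resize(a[220:370,30:230],(400,300),interpolation=cv2.INTER_CUBIC);B=cv2.resize(a[130:280,210:410],(400,300),interpolation=cv2.INTER_CUBIC)
C=cv2.resize(b[150:300,300:500],(400,300),interpolation=cv2.INTER_CUBIC);D=cv2.resize(w,(400,300))
cv2.imwrite("pics/s3.png",np.vstack([np.hstack([A,B]),np.hstack([C,D])]))
E
```

```text
[ 0.46454532 -0.23291389  0.09434277] [1.69332978e-01 9.85558889e-01 1.39331876e-04]
```

View pics/s3.png

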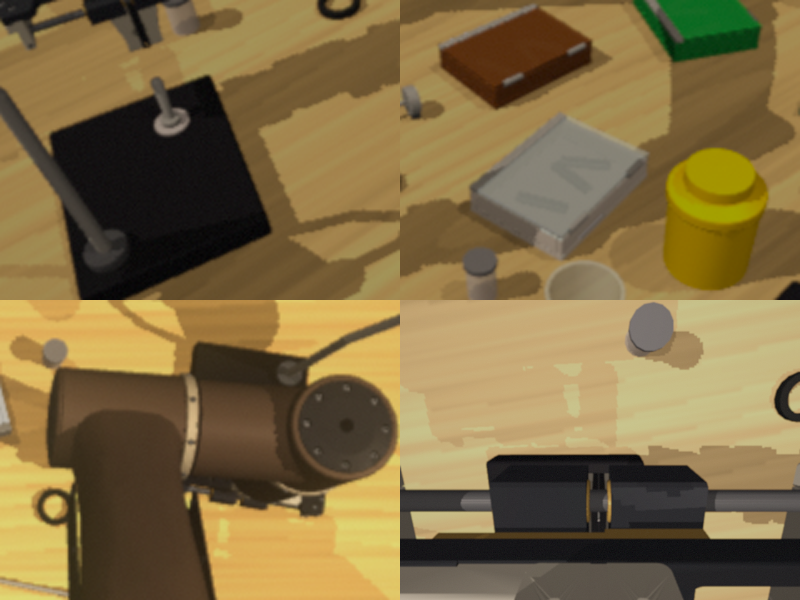

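The tray cover is flat shut in place, the switch still leans to the robot, and the fingers are behind it. In the top view the arm's wrist housing is near the lamp stem, so I'll check that clearance before pushing.

```bash
python3 - <<'E'
from h import *
np.set_printoptions(precision=3,suppress=True)
print(r.get_state()['joints'])
for z in(.25,.3,.35,.4,.45):
    c=onz("top",(472.5,212.5),z); e=onz("top",(472.5,188),z)
    print(z,"disc",c,"front edge",e,"stem px at y",onz("top",(480,165),z-.1), "shade", onz("top",(540,162),z))
i=r.capture("scene"); cv2.imwrite("pics/s4.png",cv2.resize(i,(784,588),interpolation=cv2.INTER_CUBIC))
E
```

```text
[ -4.877  13.362 -28.411   0.02  -48.179 -94.734]
0.25 disc [ 0.513 -0.338  0.25 ] front edge [ 0.572 -0.342  0.25 ] stem px at y [ 0.653 -0.403  0.15 ] shade [ 0.633 -0.508  0.25 ]
0.3 disc [ 0.505 -0.319  0.3  ] front edge [ 0.561 -0.323  0.3  ] stem px at y [ 0.64  -0.384  0.2  ] shade [ 0.62  -0.482  0.3  ]
0.35 disc [ 0.497 -0.301  0.35 ] front edge [ 0.551 -0.304  0.35 ] stem px at y [ 0.627 -0.364  0.25 ] shade [ 0.607 -0.457  0.35 ]
0.4 disc [ 0.489 -0.282  0.4  ] front edge [ 0.54  -0.286  0.4  ] stem px at y [ 0.615 -0.344  0.3  ] shade [ 0.594 -0.431  0.4  ]
0.45 disc [ 0.481 -0.263  0.45 ] front edge [ 0.53  -0.267  0.45 ] stem px at y [ 0.602 -0.325  0.35 ] shade [ 0.581 -0.406  0.45 ]
```

View pics/s4.png

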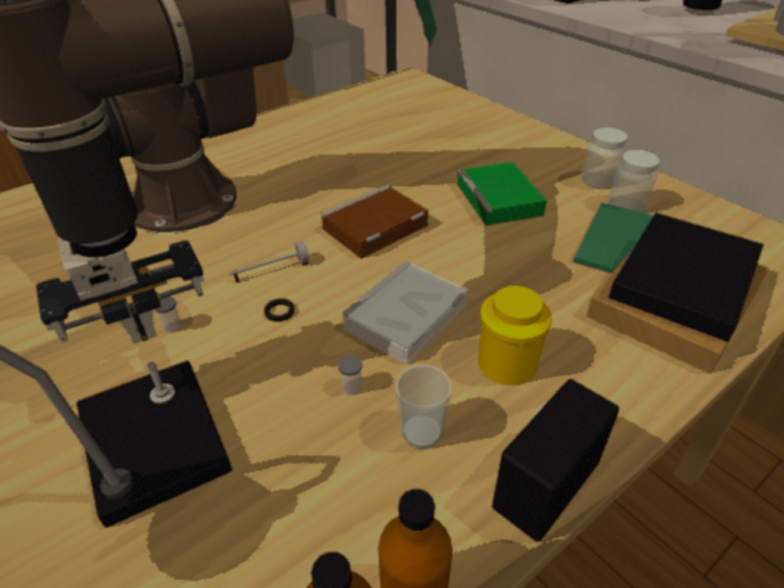

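The wrist housing sits above the tool, more than 100 mm from the shade, and the stem is clear. Next I'll lower to z ≈ 59 mm and push along the lamp's +x.

Call:
carry_out(moves=[[0,0,-15,0,0,0,0],[0,0,-30,0,0,0,0],[0,0,-35,0,0,0,0],[8,-1,-35,0,0,0,0],[14,-2,-35,0,0,0,0]])

```text
time_s: 7.9
tcp_pos: [0.482, -0.2346, 0.0626]
eef_rot: [-7.3, 89.9, -16.9]
contact_force: [0.3, -0.3, 0.4]
gripper_width: 0.0005
```

Call:
carry_out(moves=[[4,-1,0,0,0,0,0],[8,-1,0,0,0,0,0],[12,-2,0,0,0,0,0],[15,-3,0,0,0,0,0],[18,-3,0,0,0,0,0]])

```text
time_s: 8.4
tcp_pos: [0.4989, -0.2378, 0.0617]
eef_rot: [-5.0, 90.0, -14.6]
contact_force: [-0.4, -1.0, 0.5]
gripper_width: 0.0006
```

Call:
carry_out(moves=[[3,-1,0,0,0,0,0],[6,-1,0,0,0,0,0],[9,-2,0,0,0,0,0],[12,-2,0,0,0,0,0]])

```text
time_s: 8.8
tcp_pos: [0.5108, -0.2396, 0.0616]
eef_rot: [-0.1, 90.0, -9.7]
contact_force: [0.6, -0.3, -0.1]
gripper_width: 0.0005
```

Call:
carry_out(moves=[[-15,3,0,0,0,0,0],[-40,7,5,0,0,0,0],[-70,12,40,0,0,0,0],[-80,14,80,0,0,0,0],[-80,14,80,0,0,0,0]])

```text
time_s: 9.3
tcp_pos: [0.4322, -0.2261, 0.1468]
eef_rot: [-3.2, 89.5, -12.8]
contact_force: [0.7, 0.2, 0.2]
gripper_width: 0.0003
```

```bash
python3 - <<'E'
from h import *
a=r.capture("scene"); s=r.get_state(); print(s['tcp_pos'],s['contact_force'])
L=np.array([.9857,-.168,0]);Pv=np.array([.515,-.241,.036])
for q in(-.4,0,.4): print(q,(proj("scene",Pv+.045*(np.sin(q)*L+np.cos(q)*np.array([0,0,1])))-[45,220])*4)
A=cv2.resize(a[220:370,45:145],(400,600),interpolation=cv2.INTER_CUBIC);B=cv2.resize(a[150:300,200:400],(400,300),interpolation=cv2.INTER_CUBIC)
C=cv2.resize(a,(400,300))
cv2.imwrite("pics/s5.png",np.hstack([A,np.vstack([B,C])]))
E
```

```text
[ 0.43186143 -0.2257825   0.14459609] [ 0.58706973  0.26505671 -0.53383461]
-0.4 [255.94531069 147.24403797]
0 [261.73214965 165.9599294 ]
0.4 [271.85723974 195.43430109]
```

View pics/s5.png

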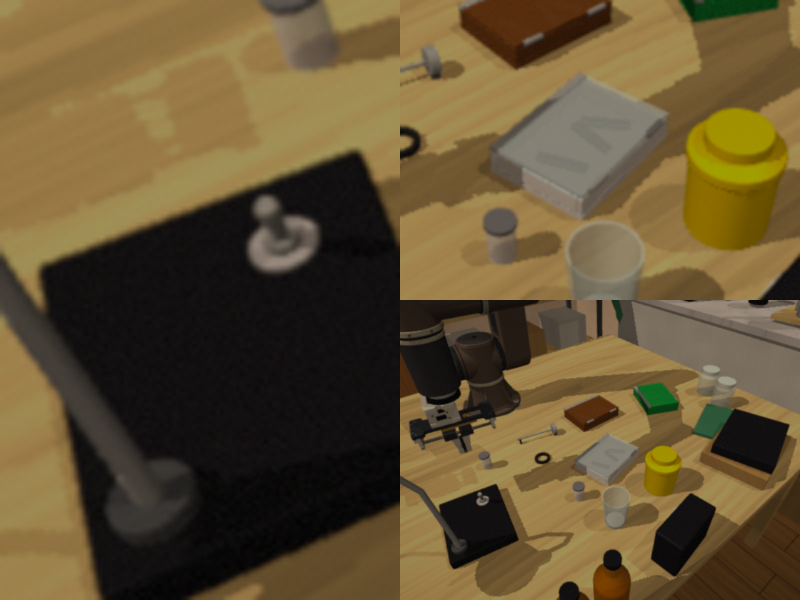

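The lever tip is now at (266,200) in the crop, against a predicted (272,195) for +0.4 rad, so the switch is off. The cover is shut, the other things are in place, and the arm is clear.

```bash
python3 -c "
from plant import r
print(r.close_job())"
```

```text
the job is handed in; nothing more can be done
None
```

The cover is shut, the lamp switch is flipped to off, and I've handed the job in at about 9.4 s on the robot's clock, with no verdict reported.

- **Cover:** I pushed the white tray's glass cover down along its arc with the shut fingertips, using about 1–3 N on the way. A final press reached a hard stop at z 38.6 mm (38.5 expected) with readings of up to about 23 N. The later pictures show it lying flat.
- **Switch:** I pushed the toggle away from the robot. In the last picture its tip lies where I predicted for +0.4 rad, within about 2 camera pixels.
- **Other things:** The tray and the bystanders looked unmoved in the last picture, but I judged that by eye and did not measure the tray's shift. The arm had backed well clear of everything before I handed in.

No check failed. The only early disagreement was about 1 cm between the two cameras on the switch position; it fits the switch's collar sitting lower, on the base top, than I had assumed.

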